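# Tidy the drawing table, charcoal last

## Task

Tidy up after the drawing class: stand both ink jars upright in the blue tray and lay the eraser flat in the red tray. Leave the two charcoal sticks where they lie until that is done, since charcoal dirties the fingers; then lay both of them flat on the floor of the wooden tray. Set the glass jars down gently, without dropping them or tipping them over, and leave the cup and the brush pot where they stand.

Things in the scene. Friction and masses are not known exactly. Their poses are not given: they have to be found in the camera images.
- ink_a_center (a point): closed glass ink jar full of black ink with a brass-coloured lid, round, 48 mm in diameter up to 36 mm, narrowing to 38 mm at the shoulder, lid 42 mm in diameter, 56 mm high over all, about 120 g, standing upright. The point is its centre, 28 mm above its underside; z up along the jar. The two jars are alike and both go to the same tray.
- ink_b_center (a point): closed glass ink jar full of black ink with a brass-coloured lid, round, 48 mm in diameter up to 36 mm, narrowing to 38 mm at the shoulder, lid 42 mm in diameter, 56 mm high over all, about 120 g, standing upright. The point is its centre, 28 mm above its underside; z up along the jar. The two jars are alike and both go to the same tray.
- charcoal_a_center (a point): stick of compressed charcoal, matt black square bar 70 x 14 x 14 mm, about 20 g, lying flat on the table. The point is its centre, 7 mm above its underside; x runs along its length, z up. The two sticks are alike and both go to the same tray.
- charcoal_b_center (a point): stick of compressed charcoal, matt black square bar 70 x 14 x 14 mm, about 20 g, lying flat on the table. The point is its centre, 7 mm above its underside; x runs along its length, z up. The two sticks are alike and both go to the same tray.
- eraser_center (a point): white block eraser in a green sleeve, 54 x 24 x 14 mm, about 30 g, lying flat on the table. The point is its centre, 7 mm above its underside; x runs along its length, z up.
- tray_blue: Blue painted tray, fixed to the table, open on top, 150 mm (its x) by 140 mm (its y) outside and 22 mm high, walls and floor 4 mm thick. Origin at the centre of its underside, on the table; z up.
- tray_red: Red painted tray, fixed to the table, open on top, 150 mm (its x) by 140 mm (its y) outside and 22 mm high, walls and floor 4 mm thick. Origin at the centre of its underside, on the table; z up.
- tray_wood: Brown wooden tray, fixed to the table, open on top, 150 mm (its x) by 140 mm (its y) outside and 22 mm high, walls and floor 4 mm thick. Origin at the centre of its underside, on the table; z up.
- cup: bystander: white ceramic cup without a handle, 84 mm across the rim, 65 mm high, loose. Origin at the centre of its underside. Not to be moved.
- brush_pot: bystander: dark steel pot, 66 mm in diameter, 85 mm high, with paint brushes standing in it to about 165 mm, loose. Origin at the centre of its underside. Not to be moved.
There are look-alikes about, which are no part of the job. What is shaped like the part that bears charcoal_b_center but green is not meant.

How it is judged (in metres and radians):
On the way:
1. both ink jars upright in the blue tray and the eraser flat in the red tray, while both charcoal sticks still lie where they were (x of ink_a_center in the frame of tray_blue between -0.066 and 0.066 m and y of ink_a_center in the frame of tray_blue between -0.061 and 0.061 m and z of ink_a_center in the frame of tray_blue between 0 and 0.038 m and angle between each of ink_a_center, ink_b_center's own z axis and vertical below 0.15 rad and linear speed of each of ink_a, ink_b, eraser below 0.02 m/s and x of ink_b_center in the frame of tray_blue between -0.066 and 0.066 m and y of ink_b_center in the frame of tray_blue between -0.061 and 0.061 m and z of ink_b_center in the frame of tray_blue between 0 and 0.038 m and x of eraser_center in the frame of tray_red between -0.066 and 0.066 m and y of eraser_center in the frame of tray_red between -0.061 and 0.061 m and z of eraser_center in the frame of tray_red between 0 and 0.017 m and distance of each of charcoal_a_center, charcoal_b_center from where it was at the start of the episode below 0.03 m), for 0.2 s.
At the end, for the whole second after the job is handed in: Jars upright (0.15 rad) in the blue tray, eraser flat in the red, both charcoal sticks flat in the wooden: centres within 66 mm (tray x) and 61 mm (tray y) of the tray centre, jar centres under 38 mm and others under 17 mm above the table; all released and at rest (20 mm/s) (x of ink_a_center in the frame of tray_blue between -0.066 and 0.066 m and y of ink_a_center in the frame of tray_blue between -0.061 and 0.061 m and z of ink_a_center in the frame of tray_blue between 0 and 0.038 m and angle between each of ink_a_center, ink_b_center's own z axis and vertical below 0.15 rad and linear speed of each of ink_a, ink_b, eraser, charcoal_a, charcoal_b below 0.02 m/s and x of ink_b_center in the frame of tray_blue between -0.066 and 0.066 m and y of ink_b_center in the frame of tray_blue between -0.061 and 0.061 m and z of ink_b_center in the frame of tray_blue between 0 and 0.038 m and x of eraser_center in the frame of tray_red between -0.066 and 0.066 m and y of eraser_center in the frame of tray_red between -0.061 and 0.061 m and z of eraser_center in the frame of tray_red between 0 and 0.017 m and x of charcoal_a_center in the frame of tray_wood between -0.066 and 0.066 m and y of charcoal_a_center in the frame of tray_wood between -0.061 and 0.061 m and z of charcoal_a_center in the frame of tray_wood between 0 and 0.017 m and x of charcoal_b_center in the frame of tray_wood between -0.066 and 0.066 m and y of charcoal_b_center in the frame of tray_wood between -0.061 and 0.061 m and z of charcoal_b_center in the frame of tray_wood between 0 and 0.017 m); the robot touches nothing.
It fails at once if an ink jar is tipped over (more than 0.7 rad) (angle between any of ink_a_center, ink_b_center's own z axis and vertical above 0.7 rad).
It fails at once if an ink jar is dropped or thrown (let go and moving faster than 0.6 m/s, a fall of about 18 mm) ((linear speed of ink_a above 0.6 m/s and contact force between ink_a and the fingers below 0.01 N) or (linear speed of ink_b above 0.6 m/s and contact force between ink_b and the fingers below 0.01 N)).
It fails at once if the cup is moved more than 20 mm or tipped (distance of cup from where it was at the start of the episode above 0.02 m or angle between cup's own z axis and vertical above 0.3 rad).
It fails at once if the brush pot is moved more than 20 mm or tipped (distance of brush_pot from where it was at the start of the episode above 0.02 m or angle between brush_pot's own z axis and vertical above 0.3 rad).
It also fails if it takes over 120 s, if anything falls off the work surface, if the arm or the gripper's body presses on something with over 40 N, if the wrist force passes 120 N, or if a joint passes its speed limit or range.

## Robot

A 7-joint arm with a two-finger parallel gripper is mounted at the origin on the work surface. World frame = base frame: x ahead of the robot, y to its left, z up, the work surface at z = 0. Lengths are in m, angles in degrees, forces in N, time in s.
With the tool pointing down it reaches from about 0.425 to 0.8 m from the base axis. Payload 8.3 kg.
Tool frame: the origin (TCP) lies on the centre line of the jaws, within the pads' length; the fingertips stand 8 mm ahead of it and the grasp point (between the pads) lies 11 mm behind it (finger_overhang is the distance from the TCP to the fingertips, in m); z points along the fingers, y is the line along which they close (so a half turn about z gives the same grasp; the last joint's range is limited). The gripper opens to 85 mm and grips with 20 to 120 N. Pads are 22 mm wide; open, the fingers measure 114 mm over their backs; the gripper's body (76 mm by 85 mm) begins 54 mm behind the grasp point. The pads swing forward as they close: fully open they stand 13 mm farther back than shut.
Start: joints at [63.26, 21.967, 0.94, 78.501, -0.361, 79.538, -2.664], TCP at [0.246, -0.575, 0.239] pointing down, gripper open.
Joint ranges: [-169.22, 169.22], [-14.56, 117.87], [-87.37, 89.26], [10.42, 133.3], [-82.24, 262.24], [0.94, 117.77], [-172.7, 172.7]. Speed limits (degrees/s): [136.94, 136.94, 172.46, 172.46, 180, 180, 180].

## Interface

Orientations are given as [roll, pitch, yaw] about the fixed x, y, z axes, in that order (R = Rz(yaw) Ry(pitch) Rx(roll)).
In Python, from cell import read_state, get_image, calibration, hand_in, finger_overhang gives the robot as it stands.
- The arm moves only by the shell command python3 -m jog 'ROWS' [FORCE]. ROWS is JSON, a list of rows, each an object of numbers: "hand": the finger opening in m, from 0 to 0.0854; "dx", "dy", "dz": the shift along the tool's x, y, z in m; "yaw": the turn about the tool's z in rad. A call has 1 to 8 rows; each row shifts and turns the commanded pose from where the row before left it, along the tool's axes as they then stand; what a row does not reach is not made up. A row lasts 1/8 s, in which the tool goes at most 62.5 mm and 10.7 degrees, less where a joint would pass 70% of its speed; a pose out of reach is approached as far as the arm can. A call with a gripper value outside its range is refused whole. The fingers move at their own pace and stop on an object; FORCE is the grip in N (left out, the last holds). Time passes only in rows, so rows that do not move let the fingers close. It gives the time, the measured TCP pose, the force, the opening and the grip force at its end, in the units of the state.
- read_state(): the state, without advancing time (a new reading comes with each control period).
- get_image(name): name is "side" or "top" or "wrist"; returns the picture (420x560x3 uint8, red, green, blue); there is no depth.
- calibration(name): a dict with "fx", "fy", "cx", "cy" (pixels), "R" (3x3) and "t" (3): a world point X has camera coordinates R X + t. Camera axes: x right, y down, z forward; pixel columns grow to the right and rows downward; lengths in m; the calibration is good to about 2 mm. A picture is of the moment at which its call begins: read the wrist's pose just before it. calibration takes no time and is no camera call; for the wrist camera it gives the pose at the moment of the call.
- hand_in(): hands the job in; it is judged then, once.
The state is a dict: "time_s": time; "qpos": joint angles; "joint_vel": joint speeds; "effort": joint torques, N m; "position": TCP position; "ee_rot": TCP orientation; "ft_force": force on the tool from outside, world axes, zero at the start; "moment": the same for the moment, N m; "width": opening from 0.0 (shut) to 1.0 (fully open); "grip_force": force on a finger pad.
Only numpy, scipy, OpenCV 4.12 (cv2) and the standard library are available. Lean on these libraries where they do the work, as an engineer would, in place of code of your own. Each camera call takes 0.05 s, during which the arm holds its last target. There are 200 camera calls.

## Working session

There is one attempt and no reset: what is moved stays moved. The work goes in short steps, Python scripts to look and compute and a shell command to move; the robot and the scene stay as the last step left them, time stands still between calls to the robot, and variables do not carry over. Pictures are saved under pics/ and viewed, at most 14 in all, crops included, and the job is handed in when it is done.

```bash
ls; mkdir -p pics
python3 - <<'E'
from cell import *
import cv2
for n in("top","side"):
    im=get_image(n); cv2.imwrite(f"pics/{n}0.png",im[...,::-1])
    c=calibration(n); print(n,c)
s=read_state(); print(s['time_s'],s['position'],s['ee_rot'],s['width'],finger_overhang)
E
```

```text
pics
top {'fx': 446.5271962038832, 'fy': 446.5271962038832, 'cx': 281.94021750894603, 'cy': 212.80374321047245, 'R': array([[-0.02845658, -0.99959446, -0.00106651],
       [-0.98858633,  0.02830108, -0.14797337],
       [ 0.14794355, -0.00315648, -0.98899077]]), 't': array([0.0319713 , 0.55676178, 1.09060646])}
side {'fx': 385.4664501285967, 'fy': 385.4664501285967, 'cx': 286.5407880004747, 'cy': 209.2516374970562, 'R': array([[-0.97968952, -0.20050127, -0.00277263],
       [-0.15201967,  0.75167345, -0.64177648],
       [ 0.13076111, -0.62832019, -0.76688674]]), 't': array([0.54059251, 0.09974009, 0.82045847])}
0.1 [ 0.24545242 -0.57430466  0.23836159] [-1.79898228e+02 -1.66159283e-04  2.31402675e+01] 0.9991396802759098 0.008
```

View pics/top0.png

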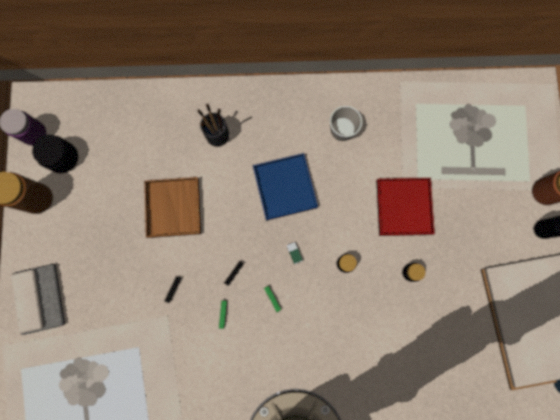

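View pics/side0.png

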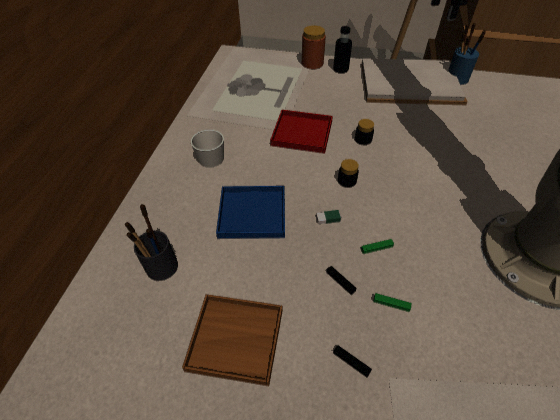

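The top picture shows wood tray (173,208), blue (286,187), red (405,206), pot (214,128), cup (347,123), eraser (295,253), jar lids (348,262) and (415,271), and charcoal (174,289) and (234,272). The sticks at (223,313) and (273,298) are the green look-alikes. The side view agrees. I'll enlarge the top view to read it more closely.

Run:
```python
import cv2
a=cv2.imread("pics/top0.png"); c=a[160:320,140:440]
c=cv2.convertScaleAbs(cv2.resize(c,(795,424),interpolation=cv2.INTER_CUBIC),alpha=1.6,beta=15); cv2.imwrite("pics/topc.png",c)
a=cv2.imread("pics/side0.png"); c=a[100:380,180:420]
c=cv2.convertScaleAbs(cv2.resize(c,(514,600),interpolation=cv2.INTER_CUBIC),alpha=1.6,beta=15); cv2.imwrite("pics/sidec.png",c)
```

```text
(no output)
```

View pics/topc.png

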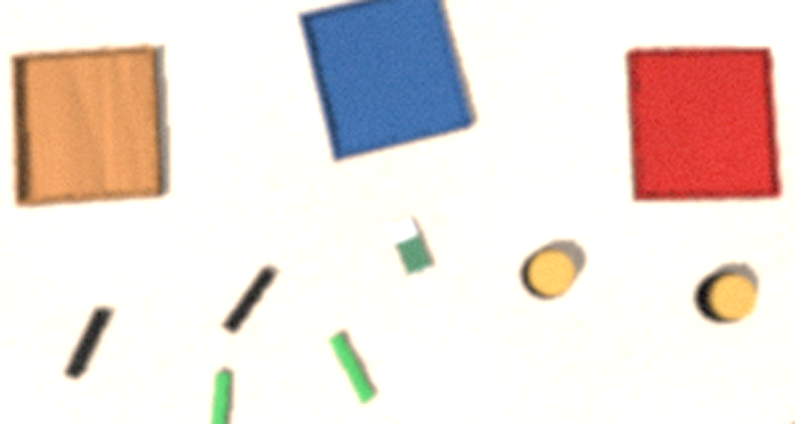

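The crop (scale 2.65, offset (140,160)) shows charcoal at (88,342) and (250,299), eraser about (411,245), and lids at (551,272) and (733,297). I'll threshold by colour and back-project.

```bash
cat > h.py <<'E'
import cv2,numpy as np
from cell import *
def bp(cal,u,v,z):
    d=cal['R'].T@np.array([(u-cal['cx'])/cal['fx'],(v-cal['cy'])/cal['fy'],1]); o=-cal['R'].T@cal['t']
    return o+d*(z-o[2])/d[2]
def blobs(mask,amin,amax):
    cs,_=cv2.findContours(mask.astype(np.uint8),cv2.RETR_EXTERNAL,cv2.CHAIN_APPROX_NONE)
    return [c for c in cs if amin<cv2.contourArea(c)<amax]
def masks(im):
    h,s,v=[x.astype(int) for x in cv2.split(cv2.cvtColor(im,cv2.COLOR_BGR2HSV))]
    return dict(lid=((h>12)&(h<28)&(s>120)&(v>90),.056),char=((v<55)&(s<140),.011),green=((h>40)&(h<90)&(s>80),.012),
      blue=((h>100)&(h<125)&(s>120)&(v>50),.014),red=(((h<6)|(h>174))&(s>150)&(v>60),.014),wood=((h>5)&(h<20)&(s>110)&(v>60),.014))
def measure(im,cal,lim):
    for k,(m,z) in masks(im).items():
        for c in blobs(m,25,8000):
            P=np.array([bp(cal,u,v,z)[:2] for u,v in c[:,0,:]]).astype(np.float32)
            r=cv2.minAreaRect(P*1000); 
            x,y=r[0]
            if not(lim[0]<x<lim[1] and lim[2]<y<lim[3]): continue
            w,l=r[1]; a=r[2]
            if w<l: a+=90; w,l=l,w
            uv=c[:,0].mean(0)
            print(k,'uv',uv.round(1),'xy',np.round([x,y],1),'size',np.round([w,l],1),'ang',round(a,1))
E
python3 - <<'E'
from h import *
for n in("top","side"):
    print(n); measure(cv2.imread(f"pics/{n}0.png"),calibration(n),(200,800,-450,420))
c=calibration("top")
for n,(u,v) in dict(eW=(409,216),eR=(434,265),eL=(408,273)).items(): print(n,bp(c,140+u/2.65,160+v/2.65,.012))
print(bp(c,214,133,0.04),bp(c,347,127,0.04))
print(calibration("wrist"))
E
```

```text
top
lid uv [416.  271.6] xy [ 400.4 -308.5] size [40.7 38.9] ang 132.0
lid uv [347.3 262.3] xy [ 427.1 -141.6] size [41.  40.2] ang 114.2
lid uv [172.8 207.7] xy [578.5 290.3] size [141.  131.2] ang 2.5
char uv [172.9 288.7] xy [375.1 298.3] size [65.4 11.3] ang 154.5
char uv [233.8 272.5] xy [411.8 143. ] size [63.5  9.3] ang 142.7
char uv [213.8 126.9] xy [794.8 187.7] size [90.  62.3] ang 25.3
green uv [222.6 313.8] xy [308.9 172.6] size [64.9 13.3] ang 174.0
green uv [272.5 298.5] xy [343.6  46.4] size [65.8 13. ] ang 26.7
green uv [295.6 255.6] xy [449.6 -16.1] size [24.6 18.1] ang 19.9
blue uv [285.  186.6] xy [632.1   5.7] size [144.9 133.8] ang 12.3
red uv [404.7 206.7] xy [ 569.6 -304.6] size [145.  139.8] ang 178.4
wood uv [415.  271.9] xy [ 400.8 -319.7] size [44.  42.1] ang 132.2
wood uv [347.3 262.3] xy [ 429.1 -147.2] size [43.7 41. ] ang 132.7
wood uv [172.2 207.3] xy [585.8 300.5] size [148.1 140.5] ang 2.4
side
lid uv [228.  359.8] xy [575.  355.4] size [127.9  38. ] ang 7.0
lid uv [210.4 335.4] xy [613.  320.8] size [59.1 19.6] ang 21.3
lid uv [240.2 328. ] xy [574.
[... 1031 characters left out ...]
d uv [194.3 330.7] xy [660.7 302.8] size [139.8   3.5] ang 92.5
wood uv [349.3 166.2] xy [ 423.8 -182.2] size [54.5 42.4] ang 127.5
wood uv [366.3 124.3] xy [ 397.3 -360. ] size [48.8 45.3] ang 63.8
eW [ 0.48616849 -0.01383527  0.012     ]
eR [ 0.43807377 -0.03644288  0.012     ]
eL [ 0.43110506 -0.01107521  0.012     ]
[0.77314718 0.18723642 0.04      ] [ 0.77942351 -0.16033015  0.04      ]
{'fx': 324.1813235201736, 'fy': 324.1813235201736, 'cx': 280.74852110867425, 'cy': 214.0962457153035, 'R': array([[ 0.39454987, -0.91887235, -0.00199918],
       [-0.8812627 , -0.37901517,  0.28235361],
       [-0.26020465, -0.10964078, -0.95930831]]), 't': array([-0.62401815, -0.03802016,  0.37938708])}
```

View pics/sidec.png

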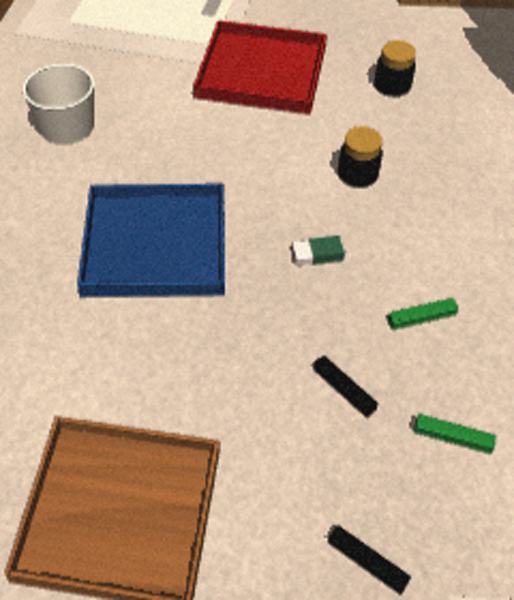

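The two cameras agree within a few mm:
- **Jars:** (0.427,-0.1415) and (0.400,-0.308).
- **Eraser:** about (0.459,-0.012), axis at 20°.
- **Charcoal:** (0.375,0.300) at 154.5° and (0.412,0.145) at 143°.
- **Trays:** blue (0.633,0.008) at 12.3°, red (0.570,-0.307), wood (0.584,0.300).

I'll go for the far jar first, at yaw 12.8°.

```bash
cat > go.py <<'E'
import sys,numpy as np
from cell import read_state
from scipy.spatial.transform import Rotation as R
s=read_state(); t=np.array([float(a) for a in sys.argv[1:4]]); yaw=float(sys.argv[4]) if len(sys.argv)>4 else s['ee_rot'][2]
r=R.from_euler('xyz',s['ee_rot'],degrees=True)
print('t',round(s['time_s'],2),'pos',np.round(s['position'],4),'rot',np.round(s['ee_rot'],1),'yawrow',round(np.radians(s['ee_rot'][2]-yaw),3),
 'shift after turn',np.round(R.from_euler('xyz',[180,0,yaw],degrees=True).inv().apply(t-s['position']),4),'w',round(s['width'],3),'grip',s['grip_force'],'f',np.round(s['ft_force'],1))
E
python3 -m jog '[{"yaw":0.18,"hand":0.0854},{"dx":0.03,"dy":-0.032},{"dx":0.03,"dy":-0.032},{"dx":0.03,"dy":-0.032},{"dx":0.03,"dy":-0.032},{"dx":0.03,"dy":-0.032},{"dx":0.03,"dy":-0.032},{"dx":0.03,"dy":-0.032}]' 40
python3 -m jog '[{}]'
python3 go.py 0.400 -0.308 0.014 12.8
```

```text
t 0.1 pos [ 0.2455 -0.5743  0.2384] rot [-179.9   -0.    23.1] yawrow 0.18 shift after turn [ 0.2097 -0.2254  0.2244] w 0.999 grip 0.0 f [0.4 0.5 0.4]invalid input
invalid input
```

```bash
python3 -m jog '[{"dx":0,"dy":0,"dz":0,"yaw":0.18,"hand":0.0854},{"dx":0.03,"dy":-0.032,"dz":0,"yaw":0,"hand":0.0854},{"dx":0.03,"dy":-0.032,"dz":0,"yaw":0,"hand":0.0854}]' 40
python3 go.py 0.400 -0.308 0.014 12.8
```

```text
time_s: 0.48
position: [0.2899, -0.498, 0.2385]
ee_rot: [-179.9, 0.0, 12.8]
ft_force: [0.9, 1.0, -0.4]
width: 1.001
grip_force: 0.0
t 0.47 pos [ 0.2899 -0.498   0.2385] rot [-179.9    0.    12.8] yawrow -0.001 shift after turn [ 0.1494 -0.1609  0.2245] w 1.001 grip 0.0 f [ 0.9  1.  -0.4]
```

```bash
python3 -m jog '[{"dx":0.05,"dy":-0.054,"dz":0,"yaw":0,"hand":0.0854},{"dx":0.05,"dy":-0.053,"dz":0,"yaw":0,"hand":0.0854},{"dx":0.049,"dy":-0.054,"dz":0,"yaw":0,"hand":0.0854},{"dx":0,"dy":0,"dz":0.05,"yaw":0,"hand":0.0854},{"dx":0,"dy":0,"dz":0.05,"yaw":0,"hand":0.0854},{"dx":0,"dy":0,"dz":0.04,"yaw":0,"hand":0.0854},{"dx":0,"dy":0,"dz":0,"yaw":0,"hand":0.0854}]' 
python3 go.py 0.400 -0.308 0.014 12.8
python3 - <<'E'
from h import *
c=calibration("wrist"); im=get_image("wrist"); cv2.imwrite("pics/w1.png",im[...,::-1])
measure(im[...,::-1].copy(),c,(200,800,-450,420))
E
```

```text
time_s: 1.35
position: [0.3814, -0.3348, 0.0963]
ee_rot: [-179.7, 0.2, 12.8]
ft_force: [-0.1, 0.2, 1.1]
width: 1.001
grip_force: 0.0
t 1.35 pos [ 0.3814 -0.3348  0.0963] rot [-179.7    0.2   12.8] yawrow 0.001 shift after turn [ 0.0241 -0.022   0.0823] w 1.001 grip 0.0 f [-0.1  0.2  1.1]
lid uv [232.9 197.7] xy [ 403.8 -301.6] size [40.8 22.1] ang 149.4
char uv [258.9 179.6] xy [ 406.9 -311.9] size [52.4 32.8] ang 77.9
char uv [ 24.2 101.5] xy [ 425.9 -155.9] size [47.9 32.8] ang 178.9
red uv [358.3  65.4] xy [ 492.  -357.8] size [24.9  1. ] ang 89.5
red uv [181.   18.7] xy [ 493.  -247.9] size [22.9  1.3] ang 88.4
```

View pics/w1.png

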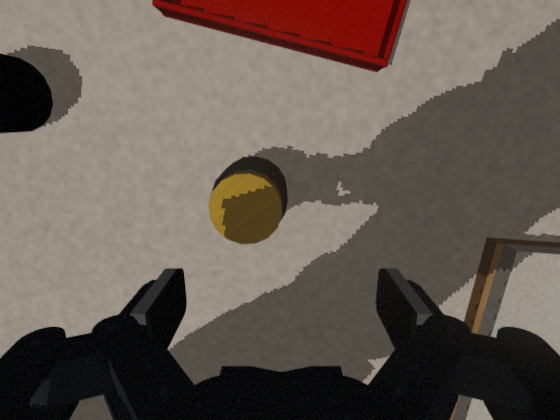

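The wrist picture shows the lid centred at about (248,207), with the jar ahead and left of the open fingers. That last move fell short because its rows were over the limit. I'll compute the exact jar position.

```bash
python3 -m jog '[{"dx":0.024,"dy":-0.022,"dz":0,"yaw":0,"hand":0.0854},{"dx":0,"dy":0,"dz":0,"yaw":0,"hand":0.0854}]'
python3 - <<'E'
from h import *
c=calibration("wrist"); im=get_image("wrist")[...,::-1].copy(); cv2.imwrite("pics/w2.png",im)
print(c['t'])
cs=blobs(cv2.inRange(cv2.cvtColor(im,cv2.COLOR_BGR2HSV),(10,110,25),(30,255,255)),400,20000)
for k in cs:
    (u,v),r=cv2.minEnclosingCircle(k); print(u,v,r,bp(c,u,v,.056))
E
python3 go.py 0.400 -0.308 0.014 12.8
```

```text
time_s: 1.65
position: [0.405, -0.3084, 0.1019]
ee_rot: [179.9, -0.2, 13.0]
ft_force: [-0.7, -0.9, -0.2]
width: 1.0
grip_force: 0.0
[-0.39250577  0.31373295  0.337461  ]
498.0 303.5 34.88920974731445 [ 0.39686381 -0.45160447  0.056     ]
281.0465087890625 249.11627197265625 35.428592681884766 [ 0.40176739 -0.30932339  0.056     ]
12.136363983154297 143.0 39.891090393066406 [ 0.42914718 -0.15205558  0.056     ]
t 1.7 pos [ 0.4039 -0.3097  0.1016] rot [ 1.799e+02 -1.000e-01  1.300e+01] yawrow 0.003 shift after turn [-0.0034 -0.0025  0.0876] w 1.0 grip 0.0 f [ 0.3 -0.3 -0.9]
```

```bash
python3 -m jog '[{"dx":-0.002,"dy":-0.001,"dz":0.03,"yaw":0,"hand":0.0854},{"dx":0,"dy":0,"dz":0.03,"yaw":0,"hand":0.0854},{"dx":0,"dy":0,"dz":0.02,"yaw":0,"hand":0.0854},{"dx":0,"dy":0,"dz":0.006,"yaw":0,"hand":0.0854},{"dx":0,"dy":0,"dz":0,"yaw":0,"hand":0.0854},{"dx":0,"dy":0,"dz":0,"yaw":0,"hand":0.06},{"dx":0,"dy":0,"dz":0,"yaw":0,"hand":0.05}]' 40
python3 go.py 0.4015 -0.309 0.014
python3 -m jog '[{"dx":0,"dy":0,"dz":0,"yaw":0,"hand":0.04},{"dx":0,"dy":0,"dz":0,"yaw":0,"hand":0.04},{"dx":0,"dy":0,"dz":0,"yaw":0,"hand":0.04},{"dx":0,"dy":0,"dz":0,"yaw":0,"hand":0.04}]' 40
python3 go.py 0.663 0.0146 0.120
```

```text
time_s: 2.58
position: [0.4004, -0.3097, 0.0142]
ee_rot: [179.9, -0.1, 12.8]
ft_force: [0.3, 0.8, -1.1]
width: 0.601
grip_force: 0.0
t 2.58 pos [ 0.4004 -0.3097  0.0142] rot [ 1.799e+02 -1.000e-01  1.280e+01] yawrow 0.0 shift after turn [ 0.0012 -0.0004  0.0002] w 0.601 grip 0.0 f [ 0.3  0.8 -1.1]
time_s: 3.08
position: [0.4004, -0.3097, 0.0143]
ee_rot: [179.9, -0.1, 12.8]
ft_force: [-0.1, 0.6, 6.2]
width: 0.551
grip_force: 40.7
t 3.08 pos [ 0.4004 -0.3097  0.0143] rot [ 1.799e+02 -1.000e-01  1.280e+01] yawrow 0.0 shift after turn [ 0.328  -0.2579 -0.1057] w 0.551 grip 40.744082521414384 f [-0.1  0.6  6.2]
```

```bash
python3 -m jog '[{"dx":0,"dy":0,"dz":-0.02,"yaw":0,"hand":0.04},{"dx":0,"dy":0,"dz":-0.04,"yaw":0,"hand":0.04},{"dx":0,"dy":0,"dz":-0.045,"yaw":0,"hand":0.04}]'
python3 -m jog '[{"dx":0.03,"dy":-0.024,"dz":0,"yaw":0,"hand":0.04},{"dx":0.045,"dy":-0.035,"dz":0,"yaw":0,"hand":0.04},{"dx":0.045,"dy":-0.035,"dz":0,"yaw":0,"hand":0.04},{"dx":0.045,"dy":-0.035,"dz":0,"yaw":0,"hand":0.04},{"dx":0.045,"dy":-0.035,"dz":0,"yaw":0,"hand":0.04},{"dx":0.045,"dy":-0.035,"dz":0,"yaw":0,"hand":0.04},{"dx":0.043,"dy":-0.034,"dz":0,"yaw":0,"hand":0.04},{"dx":0.03,"dy":-0.025,"dz":0,"yaw":0,"hand":0.04}]'
python3 -m jog '[{"dx":0,"dy":0,"dz":0,"yaw":0,"hand":0.04},{"dx":0,"dy":0,"dz":0,"yaw":0,"hand":0.04}]'
python3 go.py 0.663 0.0146 0.120 12.8
```

```text
time_s: 3.45
position: [0.3993, -0.3088, 0.1191]
ee_rot: [-179.9, 0.1, 12.8]
ft_force: [0.9, -0.5, -0.7]
width: 0.549
grip_force: 41.6
time_s: 4.45
position: [0.6633, 0.018, 0.1182]
ee_rot: [-179.9, -0.0, 12.9]
ft_force: [1.0, 0.1, -1.4]
width: 0.545
grip_force: 41.6
time_s: 4.7
position: [0.6621, 0.0145, 0.118]
ee_rot: [180.0, 0.1, 12.8]
ft_force: [1.0, 0.3, -1.5]
width: 0.55
grip_force: 41.6
t 4.7 pos [0.6621 0.0145 0.118 ] rot [1.80e+02 1.00e-01 1.28e+01] yawrow 0.0 shift after turn [ 0.001   0.0001 -0.002 ] w 0.55 grip 41.60632386105135 f [ 1.   0.3 -1.5]
```

```bash
python3 -m jog '[{"dx":0,"dy":0,"dz":0.03,"yaw":0,"hand":0.04},{"dx":0,"dy":0,"dz":0.03,"yaw":0,"hand":0.04},{"dx":0,"dy":0,"dz":0.02,"yaw":0,"hand":0.04},{"dx":0,"dy":0,"dz":0.01,"yaw":0,"hand":0.04},{"dx":0,"dy":0,"dz":0.005,"yaw":0,"hand":0.04},{"dx":0,"dy":0,"dz":0.003,"yaw":0,"hand":0.04},{"dx":0,"dy":0,"dz":0,"yaw":0,"hand":0.04},{"dx":0,"dy":0,"dz":0,"yaw":0,"hand":0.04}]'
python3 -m jog '[{"dx":0,"dy":0,"dz":0.001,"yaw":0,"hand":0.04},{"dx":0,"dy":0,"dz":0,"yaw":0,"hand":0.04}]'
```

```text
time_s: 5.7
position: [0.6628, 0.0153, 0.021]
ee_rot: [180.0, -0.1, 12.8]
ft_force: [-0.5, 0.2, -1.5]
width: 0.546
grip_force: 41.6
time_s: 5.95
position: [0.6624, 0.0152, 0.0194]
ee_rot: [-180.0, -0.0, 12.8]
ft_force: [-0.3, 0.5, -1.6]
width: 0.545
grip_force: 41.6
```

```bash
python3 -m jog '[{"dx":0,"dy":0,"dz":0.001,"yaw":0,"hand":0.04},{"dx":0,"dy":0,"dz":0,"yaw":0,"hand":0.04}]'
python3 -m jog '[{"dx":0,"dy":0,"dz":0,"yaw":0,"hand":0.049},{"dx":0,"dy":0,"dz":0,"yaw":0,"hand":0.052},{"dx":0,"dy":0,"dz":0,"yaw":0,"hand":0.058},{"dx":0,"dy":0,"dz":0,"yaw":0,"hand":0.063},{"dx":0,"dy":0,"dz":0,"yaw":0,"hand":0.063},{"dx":0,"dy":0,"dz":-0.02,"yaw":0,"hand":0.063},{"dx":0,"dy":0,"dz":-0.04,"yaw":0,"hand":0.063},{"dx":0,"dy":0,"dz":-0.04,"yaw":0,"hand":0.063}]'
python3 go.py 0.4275 -0.1415 0.12 12.8
```

```text
time_s: 6.2
position: [0.6625, 0.0152, 0.0185]
ee_rot: [-180.0, -0.0, 12.8]
ft_force: [0.3, -0.4, -0.2]
width: 0.543
grip_force: 41.7
time_s: 7.2
position: [0.6626, 0.0152, 0.1209]
ee_rot: [-180.0, -0.1, 12.8]
ft_force: [0.4, 0.6, 0.5]
width: 0.74
grip_force: 0.0
t 7.2 pos [0.6626 0.0152 0.1209] rot [-1.80e+02 -1.00e-01  1.28e+01] yawrow 0.0 shift after turn [-0.2639  0.1008  0.0009] w 0.74 grip 0.0 f [0.4 0.6 0.5]
```

```bash
python3 -m jog '[{"dx":-0.04,"dy":0.015,"dz":0,"yaw":0,"hand":0.0854},{"dx":-0.05,"dy":0.019,"dz":0,"yaw":0,"hand":0.0854},{"dx":-0.05,"dy":0.019,"dz":0,"yaw":0,"hand":0.0854},{"dx":-0.05,"dy":0.019,"dz":0,"yaw":0,"hand":0.0854},{"dx":-0.044,"dy":0.018,"dz":0,"yaw":0,"hand":0.0854},{"dx":-0.03,"dy":0.011,"dz":0.015,"yaw":0,"hand":0.0854},{"dx":0,"dy":0,"dz":0,"yaw":0,"hand":0.0854},{"dx":0,"dy":0,"dz":0,"yaw":0,"hand":0.0854}]'
cat > lid.py <<'E'
from h import *
c=calibration("wrist"); im=get_image("wrist")[...,::-1].copy(); cv2.imwrite("pics/w3.png",im)
for k in blobs(cv2.inRange(cv2.cvtColor(im,cv2.COLOR_BGR2HSV),(10,110,25),(30,255,255)),400,20000):
    (u,v),r=cv2.minEnclosingCircle(k); print(u,v,r,bp(c,u,v,.056))
E
python3 lid.py
python3 go.py 0.4275 -0.1415 0.014 12.8
```

```text
time_s: 8.2
position: [0.4286, -0.1416, 0.1047]
ee_rot: [179.9, -0.1, 12.8]
ft_force: [0.9, -0.0, -0.3]
width: 1.001
grip_force: 0.0
281.0 241.3000030517578 35.240562438964844 [ 0.42917535 -0.14165319  0.056     ]
t 8.25 pos [ 0.4289 -0.1414  0.1045] rot [ 1.80e+02 -1.00e-01  1.29e+01] yawrow 0.002 shift after turn [-0.0014 -0.0002  0.0905] w 1.001 grip 0.0 f [ 0.6  0.7 -0.2]
```

View pics/w3.png

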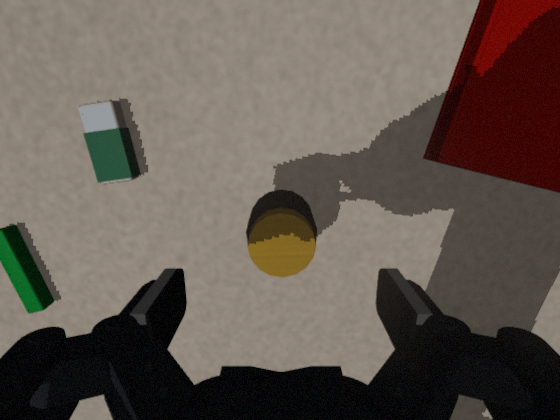

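The lid at (281,241) is centred between the fingers. The eraser's corners are at (80,106), (116,100), (139,177) and (99,183). I'll grasp the jar and measure the eraser.

```bash
python3 - <<'E'
from h import *
c=calibration("wrist"); P=np.array([bp(c,u,v,.012) for u,v in((80,105),(116,100),(139,177),(99,183))]); print(P.mean(0)); d=(P[0]+P[1]-P[2]-P[3])/2; print(np.hypot(*d[:2]),np.degrees(np.arctan2(d[1],d[0])))
E
python3 -m jog '[{"dx":0,"dy":0,"dz":0.03,"yaw":0,"hand":0.0854},{"dx":0,"dy":0,"dz":0.03,"yaw":0,"hand":0.0854},{"dx":0,"dy":0,"dz":0.02,"yaw":0,"hand":0.0854},{"dx":0,"dy":0,"dz":0.01,"yaw":0,"hand":0.0854},{"dx":0,"dy":0,"dz":0,"yaw":0,"hand":0.0854},{"dx":0,"dy":0,"dz":0,"yaw":0,"hand":0.06},{"dx":0,"dy":0,"dz":0,"yaw":0,"hand":0.05},{"dx":0,"dy":0,"dz":0,"yaw":0,"hand":0.04}]' 40
python3 -m jog '[{"dx":0,"dy":0,"dz":0,"yaw":0,"hand":0.04},{"dx":0,"dy":0,"dz":0,"yaw":0,"hand":0.04},{"dx":0,"dy":0,"dz":0,"yaw":0,"hand":0.04}]' 40
python3 go.py 0.603 0.0015 0.118 12.8
```

```text
[ 0.45703886 -0.01355127  0.012     ]
0.05250656662427543 20.288373641276323
time_s: 9.25
position: [0.4281, -0.1422, 0.0144]
ee_rot: [179.9, -0.1, 12.8]
ft_force: [-1.7, 1.5, 6.3]
width: 0.549
grip_force: 40.4
time_s: 9.62
position: [0.4281, -0.1422, 0.0144]
ee_rot: [179.9, -0.1, 12.8]
ft_force: [-1.7, 0.9, 6.8]
width: 0.549
grip_force: 40.4
t 9.62 pos [ 0.4281 -0.1422  0.0144] rot [ 1.799e+02 -1.000e-01  1.280e+01] yawrow 0.0 shift after turn [ 0.2024 -0.1013 -0.1036] w 0.549 grip 40.38942107503317 f [-1.7  0.9  6.8]
```

```bash
python3 -m jog '[{"dx":0,"dy":0,"dz":-0.02,"yaw":0,"hand":0.04},{"dx":0,"dy":0,"dz":-0.04,"yaw":0,"hand":0.04},{"dx":0,"dy":0,"dz":-0.044,"yaw":0,"hand":0.04},{"dx":0.02,"dy":-0.01,"dz":0,"yaw":0,"hand":0.04},{"dx":0.045,"dy":-0.023,"dz":0,"yaw":0,"hand":0.04},{"dx":0.05,"dy":-0.025,"dz":0,"yaw":0,"hand":0.04},{"dx":0.046,"dy":-0.023,"dz":0,"yaw":0,"hand":0.04},{"dx":0.03,"dy":-0.015,"dz":0,"yaw":0,"hand":0.04}]'
python3 -m jog '[{"dx":0.01,"dy":-0.005,"dz":0,"yaw":0,"hand":0.04},{"dx":0,"dy":0,"dz":0,"yaw":0,"hand":0.04},{"dx":0,"dy":0,"dz":0,"yaw":0,"hand":0.04}]'
python3 go.py 0.602 0.0015 0.0185 12.8
python3 - <<'E'
from h import *
cv2.imwrite("pics/t2.png",cv2.convertScaleAbs(cv2.resize(get_image("side")[130:270,150:390][...,::-1],None,fx=2.5,fy=2.5,interpolation=cv2.INTER_CUBIC),alpha=1.6,beta=15))
E
```

```text
time_s: 10.62
position: [0.5937, -0.0036, 0.1174]
ee_rot: [-180.0, -0.0, 12.9]
ft_force: [0.2, -1.1, -2.1]
width: 0.55
grip_force: 41.7
time_s: 11.0
position: [0.6002, -0.0004, 0.1173]
ee_rot: [180.0, 0.0, 12.7]
ft_force: [-0.5, -0.1, -1.9]
width: 0.551
grip_force: 41.7
t 11.0 pos [ 6.002e-01 -4.000e-04  1.173e-01] rot [180.    0.   12.7] yawrow -0.001 shift after turn [ 0.0022 -0.0015  0.0988] w 0.551 grip 41.68511853362361 f [-0.5 -0.1 -1.9]
```

View pics/t2.png

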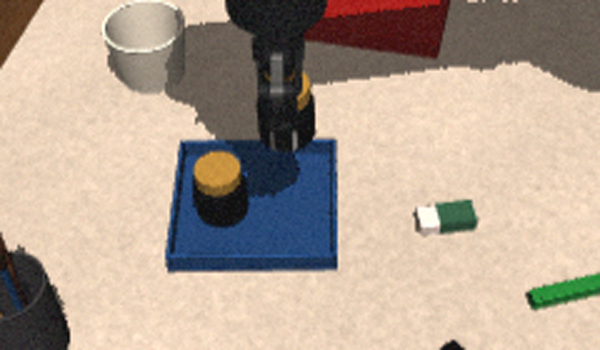

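The side picture shows the first jar upright in the blue tray at (220,188), with the second held above it at (287,105). There's room to lower it.

```bash
python3 -m jog '[{"dx":0.001,"dy":-0.001,"dz":0.03,"yaw":0,"hand":0.04},{"dx":0,"dy":0,"dz":0.03,"yaw":0,"hand":0.04},{"dx":0,"dy":0,"dz":0.02,"yaw":0,"hand":0.04},{"dx":0,"dy":0,"dz":0.01,"yaw":0,"hand":0.04},{"dx":0,"dy":0,"dz":0.006,"yaw":0,"hand":0.04},{"dx":0,"dy":0,"dz":0.002,"yaw":0,"hand":0.04},{"dx":0,"dy":0,"dz":0,"yaw":0,"hand":0.04},{"dx":0,"dy":0,"dz":0,"yaw":0,"hand":0.04}]'
```

```text
time_s: 12.05
position: [0.6022, 0.0024, 0.02]
ee_rot: [180.0, -0.1, 12.8]
ft_force: [-0.1, 0.4, -0.7]
width: 0.553
grip_force: 41.7
```

```bash
python3 -m jog '[{"dx":0,"dy":0,"dz":0.001,"yaw":0,"hand":0.04},{"dx":0,"dy":0,"dz":0,"yaw":0,"hand":0.04}]'
python3 -m jog '[{"dx":0,"dy":0,"dz":0,"yaw":0,"hand":0.049},{"dx":0,"dy":0,"dz":0,"yaw":0,"hand":0.052},{"dx":0,"dy":0,"dz":0,"yaw":0,"hand":0.058},{"dx":0,"dy":0,"dz":0,"yaw":0,"hand":0.063},{"dx":0,"dy":0,"dz":0,"yaw":0,"hand":0.063},{"dx":0,"dy":0,"dz":-0.02,"yaw":0,"hand":0.063},{"dx":0,"dy":0,"dz":-0.04,"yaw":0,"hand":0.063},{"dx":0,"dy":0,"dz":-0.04,"yaw":0,"hand":0.063}]'
python3 go.py 0.457 -0.0135 0.10 20.2
```

```text
time_s: 12.3
position: [0.6019, 0.0024, 0.0185]
ee_rot: [180.0, -0.0, 12.8]
ft_force: [-0.0, 0.8, -1.0]
width: 0.549
grip_force: 41.8
time_s: 13.3
position: [0.6019, 0.0025, 0.1209]
ee_rot: [-180.0, -0.1, 12.8]
ft_force: [0.3, 0.7, 0.6]
width: 0.734
grip_force: 0.0
t 13.3 pos [0.6019 0.0025 0.1209] rot [-1.80e+02 -1.00e-01  1.28e+01] yawrow -0.129 shift after turn [-0.1415 -0.035   0.0209] w 0.734 grip 0.0 f [0.3 0.7 0.6]
```

```bash
python3 -m jog '[{"dx":0,"dy":0,"dz":0,"yaw":-0.129,"hand":0.05},{"dx":-0.04,"dy":-0.01,"dz":0,"yaw":0,"hand":0.05},{"dx":-0.05,"dy":-0.012,"dz":0,"yaw":0,"hand":0.05},{"dx":-0.04,"dy":-0.01,"dz":0.02,"yaw":0,"hand":0.05},{"dx":-0.0115,"dy":-0.003,"dz":0.03,"yaw":0,"hand":0.05},{"dx":0,"dy":0,"dz":0.02,"yaw":0,"hand":0.05},{"dx":0,"dy":0,"dz":0,"yaw":0,"hand":0.05},{"dx":0,"dy":0,"dz":0,"yaw":0,"hand":0.05}]'
python3 - <<'E'
from h import *
c=calibration("wrist"); im=get_image("wrist")[...,::-1].copy(); cv2.imwrite("pics/w4.png",im)
E
python3 go.py 0.457 -0.0135 0.010 20.2
```

```text
time_s: 14.3
position: [0.458, -0.0136, 0.0498]
ee_rot: [180.0, -0.1, 20.2]
ft_force: [0.1, 0.1, -0.0]
width: 0.589
grip_force: 0.0
t 14.35 pos [ 0.4581 -0.0135  0.0498] rot [ 1.80e+02 -1.00e-01  2.02e+01] yawrow 0.001 shift after turn [-0.001  -0.0004  0.0398] w 0.587 grip 0.0 f [ 0.5  0.  -0.6]
```

View pics/w4.png

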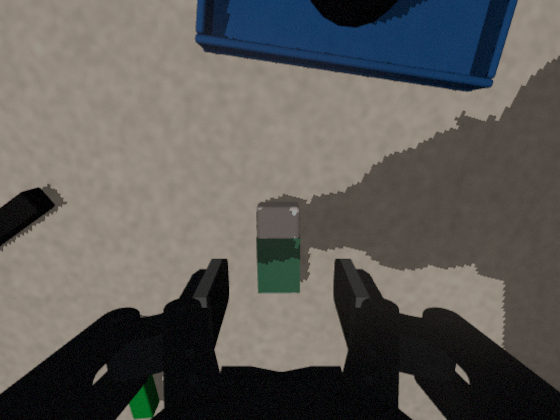

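The eraser at (278,247) is centred between the jaws and aligned with them, so I'll descend and grasp.

```bash
python3 -m jog '[{"dx":0,"dy":0,"dz":0.02,"yaw":0,"hand":0.05},{"dx":0,"dy":0,"dz":0.014,"yaw":0,"hand":0.05},{"dx":0,"dy":0,"dz":0.005,"yaw":0,"hand":0.05},{"dx":0,"dy":0,"dz":0,"yaw":0,"hand":0.05},{"dx":0,"dy":0,"dz":0,"yaw":0,"hand":0.03},{"dx":0,"dy":0,"dz":0,"yaw":0,"hand":0.02},{"dx":0,"dy":0,"dz":0,"yaw":0,"hand":0.015},{"dx":0,"dy":0,"dz":0,"yaw":0,"hand":0.015}]' 30
python3 -m jog '[{"dx":0,"dy":0,"dz":0,"yaw":0,"hand":0.015},{"dx":0,"dy":0,"dz":0,"yaw":0,"hand":0.015},{"dx":0,"dy":0,"dz":-0.02,"yaw":0,"hand":0.015},{"dx":0,"dy":0,"dz":-0.03,"yaw":0,"hand":0.015},{"dx":0,"dy":0,"dz":-0.03,"yaw":0,"hand":0.015},{"dx":0,"dy":0,"dz":0,"yaw":0,"hand":0.015}]'
python3 go.py 0.57 -0.306 0.014 20.2
```

```text
time_s: 15.35
position: [0.4574, -0.0137, 0.0099]
ee_rot: [180.0, -0.1, 20.2]
ft_force: [-1.5, -0.5, 7.4]
width: 0.273
grip_force: 30.4
time_s: 16.1
position: [0.4585, -0.0137, 0.0914]
ee_rot: [179.9, -0.2, 20.2]
ft_force: [-0.4, 0.7, -0.8]
width: 0.27
grip_force: 29.7
t 16.1 pos [ 0.4585 -0.0137  0.0914] rot [179.9  -0.2  20.2] yawrow 0.0 shift after turn [0.0038 0.3128 0.0774] w 0.27 grip 29.690027832984924 f [-0.4  0.7 -0.8]
```

```bash
python3 -m jog '[{"dx":0.004,"dy":0.03,"dz":0,"yaw":0,"hand":0.015},{"dx":0,"dy":0.05,"dz":0,"yaw":0,"hand":0.015},{"dx":0,"dy":0.055,"dz":0,"yaw":0,"hand":0.015},{"dx":0,"dy":0.055,"dz":0,"yaw":0,"hand":0.015},{"dx":0,"dy":0.055,"dz":0,"yaw":0,"hand":0.015},{"dx":0,"dy":0.045,"dz":0,"yaw":0,"hand":0.015},{"dx":0,"dy":0.023,"dz":0,"yaw":0,"hand":0.015},{"dx":0,"dy":0,"dz":0.02,"yaw":0,"hand":0.015}]'
python3 -m jog '[{"dx":0,"dy":0,"dz":0.03,"yaw":0,"hand":0.015},{"dx":0,"dy":0,"dz":0.02,"yaw":0,"hand":0.015},{"dx":0,"dy":0,"dz":0.005,"yaw":0,"hand":0.015},{"dx":0,"dy":0,"dz":0,"yaw":0,"hand":0.015},{"dx":0,"dy":0,"dz":0,"yaw":0,"hand":0.015}]'
python3 go.py 0.57 -0.306 0.014
```

```text
time_s: 17.1
position: [0.569, -0.3085, 0.0685]
ee_rot: [179.9, -0.0, 20.0]
ft_force: [-0.2, 0.3, 0.1]
width: 0.266
grip_force: 29.7
time_s: 17.73
position: [0.5687, -0.3052, 0.0139]
ee_rot: [-180.0, 0.0, 20.3]
ft_force: [0.4, -0.0, 0.0]
width: 0.271
grip_force: 30.4
t 17.73 pos [ 0.5687 -0.3052  0.0139] rot [-180.     0.    20.3] yawrow 0.0 shift after turn [ 0.0009  0.0011 -0.0001] w 0.271 grip 30.430192351341248 f [ 0.4 -0.   0. ]
```

Release it, lift, and check before touching the charcoal.

```bash
python3 -m jog '[{"dx":0,"dy":0,"dz":0,"yaw":0,"hand":0.03},{"dx":0,"dy":0,"dz":0,"yaw":0,"hand":0.04},{"dx":0,"dy":0,"dz":0,"yaw":0,"hand":0.04},{"dx":0,"dy":0,"dz":-0.03,"yaw":0,"hand":0.04},{"dx":0,"dy":0,"dz":-0.05,"yaw":0,"hand":0.04},{"dx":0,"dy":0,"dz":-0.05,"yaw":0,"hand":0.04}]'
python3 -m jog '[{"dx":-0.02,"dy":-0.04,"dz":0,"yaw":0,"hand":0.04},{"dx":-0.02,"dy":-0.05,"dz":0,"yaw":0,"hand":0.04},{"dx":-0.02,"dy":-0.05,"dz":0,"yaw":0,"hand":0.04},{"dx":-0.02,"dy":-0.05,"dz":0,"yaw":0,"hand":0.04},{"dx":-0.02,"dy":-0.05,"dz":0,"yaw":0,"hand":0.04},{"dx":-0.02,"dy":-0.04,"dz":0,"yaw":0,"hand":0.04},{"dx":0,"dy":0,"dz":0,"yaw":0,"hand":0.04},{"dx":0,"dy":0,"dz":0,"yaw":0,"hand":0.04}]'
python3 - <<'E'
from h import *
im=get_image("side")[...,::-1].copy()
cv2.imwrite("pics/s5.png",cv2.convertScaleAbs(cv2.resize(im[90:390,170:420],(500,600),interpolation=cv2.INTER_CUBIC),alpha=1.6,beta=15))
measure(im,calibration("side"),(300,460,100,320))
E
python3 go.py 0.412 0.145 0.05 143.3
```

```text
time_s: 18.48
position: [0.5685, -0.3059, 0.1455]
ee_rot: [-180.0, 0.0, 20.2]
ft_force: [-0.2, -0.4, 0.8]
width: 0.469
grip_force: 0.0
time_s: 19.48
position: [0.36, -0.0852, 0.1448]
ee_rot: [179.9, -0.1, 20.2]
ft_force: [0.4, -0.6, 0.7]
width: 0.465
grip_force: 0.0
char uv [349.9 359.3] xy [375.1 302. ] size [71.5 17.3] ang 154.5
char uv [340.6 279.4] xy [411.6 146.8] size [72.7 19. ] ang 143.6
green uv [392.  301.9] xy [309. 177.] size [70.3 19.6] ang 173.5
t 19.52 pos [ 0.3602 -0.0853  0.1447] rot [ 1.80e+02 -1.00e-01  2.02e+01] yawrow -2.149 shift after turn [0.0961 0.2156 0.0947] w 0.466 grip 0.0 f [0.1 0.  0.6]
```

View pics/s5.png

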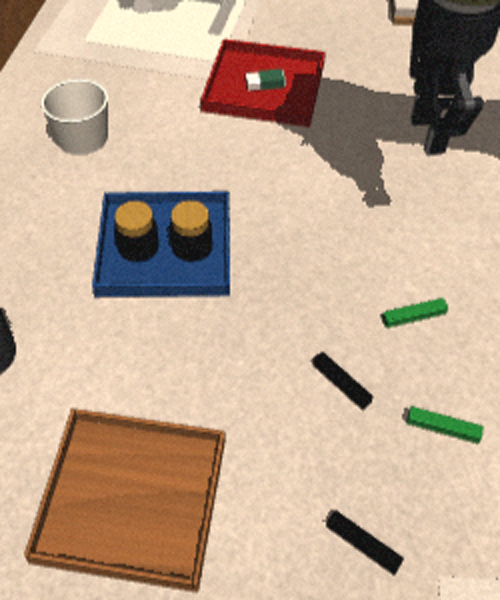

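The side picture shows both jars upright in the blue tray at (135,230) and (190,230) and the eraser flat in the red at (265,80). The charcoal hasn't moved. Now I'll turn for the first stick.

```bash
python3 -m jog '[{"dx":0.03,"dy":-0.04,"dz":0,"yaw":0,"hand":0.04},{"dx":0.02,"dy":-0.05,"dz":0,"yaw":0,"hand":0.04},{"dx":0.01,"dy":-0.05,"dz":0,"yaw":0,"hand":0.04},{"dx":0,"dy":0,"dz":0,"yaw":-0.18,"hand":0.04},{"dx":0,"dy":0,"dz":0,"yaw":-0.18,"hand":0.04},{"dx":0,"dy":0,"dz":0,"yaw":-0.18,"hand":0.04},{"dx":0,"dy":0,"dz":0,"yaw":-0.18,"hand":0.04},{"dx":0,"dy":0,"dz":0,"yaw":-0.18,"hand":0.04}]'
python3 -m jog '[{"dx":0,"dy":0,"dz":0,"yaw":-0.18,"hand":0.04},{"dx":0,"dy":0,"dz":0,"yaw":-0.18,"hand":0.04},{"dx":0,"dy":0,"dz":0,"yaw":-0.18,"hand":0.04},{"dx":0,"dy":0,"dz":0,"yaw":-0.18,"hand":0.04},{"dx":0,"dy":0,"dz":0,"yaw":-0.18,"hand":0.04},{"dx":0,"dy":0,"dz":0,"yaw":-0.18,"hand":0.04},{"dx":0,"dy":0,"dz":0,"yaw":-0.17,"hand":0.04},{"dx":0,"dy":0,"dz":0,"yaw":0,"hand":0.04}]'
python3 go.py 0.412 0.145 0.05 143.3
```

```text
time_s: 20.52
position: [0.3683, 0.0671, 0.1443]
ee_rot: [-180.0, -0.1, 72.1]
ft_force: [-0.1, -0.1, 0.1]
width: 0.468
grip_force: 0.0
time_s: 21.52
position: [0.3681, 0.0672, 0.1443]
ee_rot: [180.0, -0.0, 143.3]
ft_force: [0.4, 0.2, -0.3]
width: 0.464
grip_force: 0.0
t 21.52 pos [0.3681 0.0672 0.1443] rot [180.   -0.  143.3] yawrow -0.0 shift after turn [0.0113 0.0886 0.0943] w 0.464 grip 0.0 f [ 0.4  0.2 -0.3]
```

```bash
python3 -m jog '[{"dx":0.006,"dy":0.045,"dz":0,"yaw":0,"hand":0.04},{"dx":0.005,"dy":0.044,"dz":0,"yaw":0,"hand":0.04},{"dx":0,"dy":0,"dz":0.05,"yaw":0,"hand":0.04},{"dx":0,"dy":0,"dz":0.044,"yaw":0,"hand":0.04},{"dx":0,"dy":0,"dz":0,"yaw":0,"hand":0.04},{"dx":0,"dy":0,"dz":0,"yaw":0,"hand":0.04}]'
cat > ch.py <<'E'
from h import *
c=calibration("wrist"); im=get_image("wrist")[...,::-1].copy(); cv2.imwrite("pics/w6.png",im)
E
python3 ch.py
python3 go.py 0.412 0.145 0.01 143.3
```

```text
time_s: 22.28
position: [0.4126, 0.1457, 0.0516]
ee_rot: [179.9, 0.0, 143.3]
ft_force: [-0.4, 0.7, 0.3]
width: 0.467
grip_force: 0.0
t 22.32 pos [0.4131 0.1458 0.0521] rot [1.799e+02 1.000e-01 1.433e+02] yawrow -0.0 shift after turn [ 0.0004 -0.0013  0.0421] w 0.469 grip 0.0 f [ 0.1 -0.5  0.6]
```

View pics/w6.png

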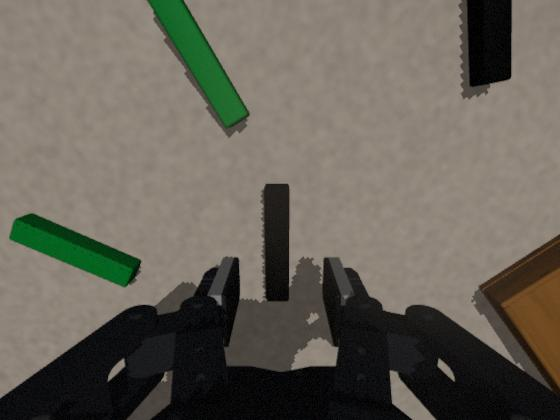

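The black stick at (277,242) is centred and aligned, and the green ones are clear of the fingers. I'll grasp it.

```bash
python3 -m jog '[{"dx":0,"dy":-0.001,"dz":0.02,"yaw":0,"hand":0.04},{"dx":0,"dy":0,"dz":0.016,"yaw":0,"hand":0.04},{"dx":0,"dy":0,"dz":0.005,"yaw":0,"hand":0.04},{"dx":0,"dy":0,"dz":0,"yaw":0,"hand":0.04},{"dx":0,"dy":0,"dz":0,"yaw":0,"hand":0.02},{"dx":0,"dy":0,"dz":0,"yaw":0,"hand":0.01},{"dx":0,"dy":0,"dz":0,"yaw":0,"hand":0.006},{"dx":0,"dy":0,"dz":0,"yaw":0,"hand":0.006}]' 30
python3 -m jog '[{"dx":0,"dy":0,"dz":0,"yaw":0,"hand":0.006},{"dx":0,"dy":0,"dz":0,"yaw":0,"hand":0.006},{"dx":0,"dy":0,"dz":-0.02,"yaw":0,"hand":0.006},{"dx":0,"dy":0,"dz":-0.03,"yaw":0,"hand":0.006},{"dx":0,"dy":0,"dz":-0.03,"yaw":0,"hand":0.006},{"dx":0,"dy":0,"dz":0,"yaw":0,"hand":0.006}]'
python3 go.py 0.60 0.275 0.0145 143.3
```

```text
time_s: 23.32
position: [0.4115, 0.1448, 0.01]
ee_rot: [179.9, 0.0, 143.4]
ft_force: [-0.3, 0.4, 6.8]
width: 0.155
grip_force: 30.6
time_s: 24.08
position: [0.4125, 0.1451, 0.0914]
ee_rot: [179.8, 0.2, 143.4]
ft_force: [-0.1, 0.1, -1.4]
width: 0.155
grip_force: 29.8
t 24.07 pos [0.4125 0.1451 0.0914] rot [179.8   0.2 143.4] yawrow 0.002 shift after turn [-0.0727  0.2162  0.0769] w 0.155 grip 29.783685207366943 f [-0.1  0.1 -1.4]
```

```bash
python3 -m jog '[{"dx":-0.005,"dy":0.03,"dz":0,"yaw":0,"hand":0.006},{"dx":-0.01,"dy":0.055,"dz":0,"yaw":0,"hand":0.006},{"dx":-0.01,"dy":0.055,"dz":0,"yaw":0,"hand":0.006},{"dx":-0.01,"dy":0.055,"dz":0,"yaw":0,"hand":0.006},{"dx":-0.01,"dy":0.054,"dz":0,"yaw":0,"hand":0.006},{"dx":0,"dy":0,"dz":0.02,"yaw":0,"hand":0.006},{"dx":0,"dy":0,"dz":0.025,"yaw":0,"hand":0.006},{"dx":0,"dy":0,"dz":0,"yaw":0,"hand":0.006}]'
python3 go.py 0.597 0.318 0.0145 143.3
```

```text
time_s: 25.08
position: [0.5931, 0.3157, 0.0403]
ee_rot: [-179.6, -0.1, 143.4]
ft_force: [-0.6, 0.2, 1.2]
width: 0.153
grip_force: 29.8
t 25.07 pos [0.5931 0.3157 0.0403] rot [-1.796e+02 -1.000e-01  1.434e+02] yawrow 0.002 shift after turn [-0.0018  0.0042  0.0258] w 0.153 grip 29.846515953540802 f [-0.6  0.2  1.2]
```

```bash
python3 -m jog '[{"dx":0,"dy":0.002,"dz":0.008,"yaw":0,"hand":0.006},{"dx":0,"dy":0,"dz":0,"yaw":0,"hand":0.006},{"dx":0,"dy":0,"dz":0,"yaw":0,"hand":0.006}]'
python3 go.py 0.597 0.318 0.0145 143.3
```

```text
time_s: 25.45
position: [0.5971, 0.3194, 0.0372]
ee_rot: [179.9, 0.0, 143.4]
ft_force: [-0.5, -0.2, -0.1]
width: 0.154
grip_force: 29.8
t 25.45 pos [0.5971 0.3194 0.0372] rot [179.9   0.  143.4] yawrow 0.002 shift after turn [-0.0007 -0.0012  0.0227] w 0.154 grip 29.846798479557037 f [-0.5 -0.2 -0.1]
```

```bash
python3 -m jog '[{"dx":0,"dy":0,"dz":0.015,"yaw":0,"hand":0.006},{"dx":0,"dy":0,"dz":0.007,"yaw":0,"hand":0.006},{"dx":0,"dy":0,"dz":0,"yaw":0,"hand":0.006},{"dx":0,"dy":0,"dz":0,"yaw":0,"hand":0.006}]'
python3 -m jog '[{"dx":0,"dy":0,"dz":0,"yaw":0,"hand":0.02},{"dx":0,"dy":0,"dz":0,"yaw":0,"hand":0.026},{"dx":0,"dy":0,"dz":0,"yaw":0,"hand":0.026},{"dx":0,"dy":0,"dz":-0.03,"yaw":0,"hand":0.026},{"dx":0,"dy":0,"dz":-0.04,"yaw":0,"hand":0.026},{"dx":0,"dy":0,"dz":-0.04,"yaw":0,"hand":0.04},{"dx":0,"dy":0,"dz":0,"yaw":-0.18,"hand":0.04},{"dx":0,"dy":0,"dz":0,"yaw":0,"hand":0.04}]'
python3 go.py 0.375 0.300 0.10 154.5
```

```text
time_s: 25.95
position: [0.5965, 0.3191, 0.0138]
ee_rot: [-180.0, -0.0, 143.4]
ft_force: [0.4, 0.0, -1.1]
width: 0.151
grip_force: 30.6
time_s: 26.95
position: [0.5969, 0.3192, 0.1247]
ee_rot: [180.0, 0.0, 153.7]
ft_force: [-0.1, 0.4, 0.3]
width: 0.465
grip_force: 0.0
t 26.95 pos [0.5969 0.3192 0.1247] rot [180.    0.  153.7] yawrow -0.015 shift after turn [ 0.192  -0.1129  0.0247] w 0.465 grip 0.0 f [-0.1  0.4  0.3]
```

```bash
python3 -m jog '[{"dx":0,"dy":0,"dz":0,"yaw":-0.015,"hand":0.04},{"dx":0.045,"dy":-0.026,"dz":0,"yaw":0,"hand":0.04},{"dx":0.05,"dy":-0.03,"dz":0,"yaw":0,"hand":0.04},{"dx":0.05,"dy":-0.03,"dz":0,"yaw":0,"hand":0.04},{"dx":0.047,"dy":-0.027,"dz":0,"yaw":0,"hand":0.04},{"dx":0,"dy":0,"dz":0.04,"yaw":0,"hand":0.04},{"dx":0,"dy":0,"dz":0.034,"yaw":0,"hand":0.04},{"dx":0,"dy":0,"dz":0,"yaw":0,"hand":0.04}]'
python3 -m jog '[{"dx":0,"dy":0,"dz":0,"yaw":0,"hand":0.04},{"dx":0,"dy":0,"dz":0,"yaw":0,"hand":0.04}]'
python3 ch.py
python3 go.py 0.375 0.300 0.01 154.5
```

```text
time_s: 27.95
position: [0.3729, 0.2982, 0.0482]
ee_rot: [-179.7, -0.2, 154.5]
ft_force: [0.3, -0.3, -0.1]
width: 0.472
grip_force: 0.0
time_s: 28.2
position: [0.3756, 0.3004, 0.0516]
ee_rot: [179.9, 0.1, 154.5]
ft_force: [-0.3, -0.6, 0.4]
width: 0.467
grip_force: 0.0
t 28.25 pos [0.3755 0.3003 0.0515] rot [1.799e+02 1.000e-01 1.545e+02] yawrow 0.001 shift after turn [ 0.0004 -0.0005  0.0415] w 0.465 grip 0.0 f [-0.4 -0.2 -0.4]
```

View pics/w6.png

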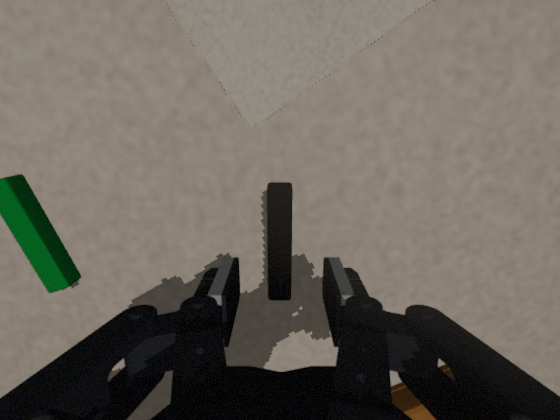

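The second stick at (279,241) is centred and aligned, so I'll grasp it.

```bash
python3 -m jog '[{"dx":0,"dy":0,"dz":0.02,"yaw":0,"hand":0.04},{"dx":0,"dy":0,"dz":0.016,"yaw":0,"hand":0.04},{"dx":0,"dy":0,"dz":0.005,"yaw":0,"hand":0.04},{"dx":0,"dy":0,"dz":0,"yaw":0,"hand":0.04},{"dx":0,"dy":0,"dz":0,"yaw":0,"hand":0.02},{"dx":0,"dy":0,"dz":0,"yaw":0,"hand":0.01},{"dx":0,"dy":0,"dz":0,"yaw":0,"hand":0.006},{"dx":0,"dy":0,"dz":0,"yaw":0,"hand":0.006}]' 30
python3 -m jog '[{"dx":0,"dy":0,"dz":0,"yaw":0,"hand":0.006},{"dx":0,"dy":0,"dz":0,"yaw":0,"hand":0.006},{"dx":0,"dy":0,"dz":-0.02,"yaw":0,"hand":0.006},{"dx":0,"dy":0,"dz":-0.03,"yaw":0,"hand":0.006},{"dx":0,"dy":0,"dz":-0.03,"yaw":0,"hand":0.006},{"dx":0,"dy":0,"dz":0,"yaw":0.18,"hand":0.006},{"dx":0,"dy":0,"dz":0,"yaw":0.015,"hand":0.006},{"dx":0,"dy":0,"dz":0,"yaw":0,"hand":0.006}]'
python3 go.py 0.570 0.281 0.0142 143.3
```

```text
time_s: 29.25
position: [0.3753, 0.3, 0.01]
ee_rot: [179.9, 0.0, 154.6]
ft_force: [-1.7, -1.1, 5.1]
width: 0.152
grip_force: 30.7
time_s: 30.25
position: [0.3745, 0.2994, 0.0889]
ee_rot: [-179.9, -0.0, 143.6]
ft_force: [0.4, -2.1, -0.2]
width: 0.15
grip_force: 29.9
t 30.25 pos [0.3745 0.2994 0.0889] rot [-179.9   -0.   143.6] yawrow 0.005 shift after turn [-0.1677  0.1021  0.0747] w 0.15 grip 29.90791529417038 f [ 0.4 -2.1 -0.2]
```

```bash
python3 -m jog '[{"dx":-0.03,"dy":0.02,"dz":0,"yaw":0.005,"hand":0.006},{"dx":-0.05,"dy":0.03,"dz":0,"yaw":0,"hand":0.006},{"dx":-0.05,"dy":0.03,"dz":0,"yaw":0,"hand":0.006},{"dx":-0.037,"dy":0.022,"dz":0,"yaw":0,"hand":0.006},{"dx":0,"dy":0,"dz":0.02,"yaw":0,"hand":0.006},{"dx":0,"dy":0,"dz":0.02,"yaw":0,"hand":0.006},{"dx":0,"dy":0,"dz":0,"yaw":0,"hand":0.006},{"dx":0,"dy":0,"dz":0,"yaw":0,"hand":0.006}]'
python3 go.py 0.570 0.281 0.0142 143.3
```

```text
time_s: 31.25
position: [0.5689, 0.2818, 0.0497]
ee_rot: [180.0, -0.0, 143.2]
ft_force: [0.8, 0.5, 0.8]
width: 0.15
grip_force: 29.9
t 31.25 pos [0.5689 0.2818 0.0497] rot [180.   -0.  143.2] yawrow -0.001 shift after turn [-0.0014  0.      0.0355] w 0.15 grip 29.93945002555847 f [0.8 0.5 0.8]
```

```bash
python3 -m jog '[{"dx":-0.001,"dy":0,"dz":0.015,"yaw":0,"hand":0.006},{"dx":0,"dy":0,"dz":0.015,"yaw":0,"hand":0.006},{"dx":0,"dy":0,"dz":0.005,"yaw":0,"hand":0.006},{"dx":0,"dy":0,"dz":0,"yaw":0,"hand":0.006},{"dx":0,"dy":0,"dz":0,"yaw":0,"hand":0.006}]'
python3 -m jog '[{"dx":0,"dy":0,"dz":0,"yaw":0,"hand":0.02},{"dx":0,"dy":0,"dz":0,"yaw":0,"hand":0.026},{"dx":0,"dy":0,"dz":0,"yaw":0,"hand":0.026},{"dx":0,"dy":0,"dz":-0.03,"yaw":0,"hand":0.026},{"dx":0,"dy":0,"dz":-0.04,"yaw":0,"hand":0.026},{"dx":0,"dy":0,"dz":-0.05,"yaw":0,"hand":0.026}]'
python3 -m jog '[{"dx":0.05,"dy":-0.02,"dz":0,"yaw":0,"hand":0.026},{"dx":0.05,"dy":-0.02,"dz":0,"yaw":0,"hand":0.026},{"dx":0.05,"dy":-0.02,"dz":0,"yaw":0,"hand":0.026},{"dx":0,"dy":0,"dz":0,"yaw":0,"hand":0.026},{"dx":0,"dy":0,"dz":0,"yaw":0,"hand":0.026}]'
python3 - <<'E'
from h import *
im=get_image("side")[...,::-1].copy()
cv2.imwrite("pics/s7.png",cv2.convertScaleAbs(cv2.resize(im[90:390,120:400],(560,600),interpolation=cv2.INTER_CUBIC),alpha=1.6,beta=15))
E
```

```text
time_s: 31.88
position: [0.5703, 0.2805, 0.0141]
ee_rot: [-180.0, -0.0, 143.1]
ft_force: [-0.0, -0.7, 0.7]
width: 0.148
grip_force: 30.0
time_s: 32.62
position: [0.5698, 0.2802, 0.1347]
ee_rot: [-179.9, -0.1, 143.1]
ft_force: [1.5, -0.0, 0.1]
width: 0.306
grip_force: 0.0
time_s: 33.25
position: [0.4151, 0.3223, 0.1347]
ee_rot: [180.0, 0.1, 143.1]
ft_force: [0.6, -0.1, 0.2]
width: 0.307
grip_force: 0.0
```

View pics/s7.png

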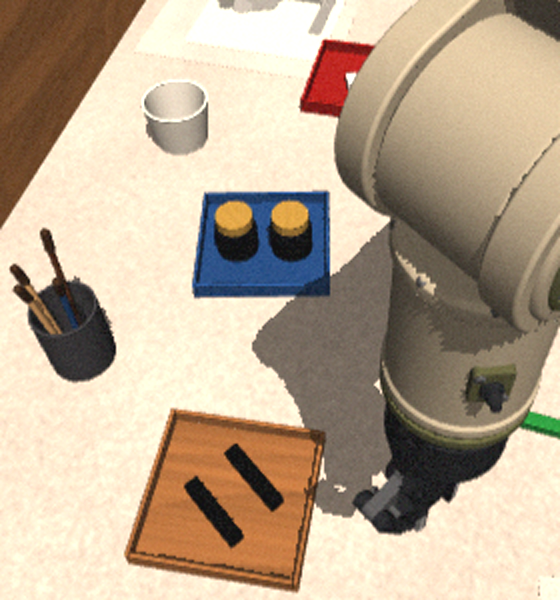

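Both sticks lie flat in the wooden tray at (213,512) and (254,477). The jars stand upright in the blue tray, and the cup and pot haven't moved. The arm is clear, so I'm handing in.

```bash
python3 -c "
from cell import *
print(hand_in())"
```

```text
the job is handed in; nothing more can be done
None
```

The job is handed in after about 33 s of robot time, though the hand-in gave no verdict: pictures show both jars upright in the blue tray, the eraser flat in the red, both charcoal sticks flat in the wooden tray (moved last), and the cup and pot where they were.

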